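# Roll-test two fired ceramic tubes in the fume hood

## Robot

A 6-joint arm with a two-finger parallel gripper is mounted at the origin on the work surface. World frame = base frame: x ahead of the robot, y to its left, z up, the work surface at z = 0. Lengths are in m, angles in rad, forces in N, time in s.
With the tool pointing down it reaches from about 0.375 to 0.9 m from the base axis. Payload 3.1 kg.
Tool frame: the origin (TCP) lies midway between the tips of the shut fingers; the grasp point (between the pads) lies 19 mm behind it (robot.grip_depth is the distance from the TCP to the grasp point, in m); z points along the fingers, y is the direction in which the jaws open and shut (so a half turn about z gives the same grasp; the last joint's range is limited). The gripper opens to 87 mm and grips with 3 to 60 N. Pads are 19 mm wide; open, the fingers measure 117 mm over their backs; the gripper's body (75 mm by 190 mm) begins 51 mm behind the grasp point.
Start: joints at [-1.333, 0.527, 1.433, -0, 1.181, -0.178], TCP at [0.252, -0.572, 0.223] pointing down, gripper open.
Joint ranges: [-3.08, 3.08], [-0.75, 2.2], [0.22, 2.44], [-1.43, 4.57], [0, 2.65], [-2.85, 2.85]. Speed limits (rad/s): [2.79, 2.79, 3.14, 3.14, 3.14, 3.14].

## Interface

Orientations are given as a unit quaternion [x, y, z, w].
In Python, from rig import robot gives the robot as it stands.
- The arm moves only by the tool carry_out, never from a script. Its arguments are lists of equal length, an entry for each row: "dr": the turn, a rotation vector about the world's x, y, z in rad, a list of three; "translation": the shift along the world's x, y, z in cm, a list of three; "grip": the opening, from 0 (shut) to 1 (fully open). A call has 1 to 20 rows; each row is the pose to reach, as a shift and turn from the pose commanded when the call began; what a row does not reach only later rows make up. A row lasts 1/12 s, in which the tool goes at most 41.7 mm and 7.16 degrees, less where a joint would pass 70% of its speed; a pose out of reach is approached as far as the arm can. A call with a gripper value outside its range is refused whole. The fingers move at their own pace and stop on an object; "newtons" is the grip in N (left out, the last holds). Time passes only in rows, so rows that repeat a pose let the fingers close. It gives the time, the measured TCP pose, the force and the opening at its end, in the units of the state.
- robot.get_obs(): the state, without advancing time (a new reading comes with each control period).
- robot.camera(name): name is "scene" or "top" or "wrist"; returns a dict with "color" (480x640x3 uint8, blue, green, red), "camera_matrix" (3x3 intrinsics, pixels), "dist_coeffs" ([k1, k2, p1, p2, k3] as OpenCV has them; the pictures are not rectified), "T" (4x4, takes a point from camera to world coordinates). Camera axes: x right, y down, z forward; pixel columns grow to the right and rows downward; lengths in m; the calibration is good to about 2 mm. A picture is of the moment at which its call begins. There is no depth.
- robot.hand_in(): hands the job in, once; it reports no verdict.
The state is a dict: "time": time; "q": joint angles; "joint_velocities": joint speeds; "joint_torque": joint torques, N m; "position": TCP position; "tool_rot": TCP orientation; "ft_force": force on the tool from outside, world axes, zero at the start; "moment": the same for the moment, N m; "grip_width": finger opening in m.
Only numpy, scipy, OpenCV 4.12 (cv2) and the standard library are available. Lean on these libraries where they do the work, as an engineer would, in place of code of your own. Each camera call takes 0.05 s, during which the arm holds its last target. There are 200 camera calls.

## Task

Roll-test the two ceramic tubes on the flat steel plate by pushing them across it, away from the robot, one at a time. First roll the straight tube over the plate's far edge into the catch trough and leave it there. Then push the bent tube, which rocks or slides instead of rolling true, along the plate until it is wholly past the pale line, and reject it: pick it up and lay it, without dropping it, in the white rectangular tray; leave the dish, jar, cork ring and mortar alone.

Things in the scene. Friction and masses are not known exactly. Their poses are not given: they have to be found in the camera images.
- straight_mid (a point): Middle of the straight cream ceramic tube, 30 mm in diameter, 120 mm long, 90 g, lying on the plate with its length along the plate's y axis (within about 6 degrees). The point is at half length on the tube's axis, 15 mm above the plate at the start. Its y axis runs along the tube; x and z turn as it rolls. Pushed from behind at or below mid-height it rolls freely ahead; pushed higher it jams.
- bent_mid (a point): Middle of the bent cream ceramic tube, 30 mm in diameter, 120 mm long, 90 g, slick: a shallow V, its elbow 8 mm off the line of its ends, pointing along its x axis (at first away from the robot). y runs end to end. The point is at half length, 4 mm inside the elbow's axis, 15 mm above the plate. It starts 160 mm beside the straight one, either side. Pushed, it rocks, slides or flops over.
- plate_top (a point): Centre of the top of the fixed steel plate, 200 (x) by 320 mm (y), 20 mm above the table. x points away from the robot, the pushing direction. The tubes start at x = -65 to -45 mm; a thin pale line crosses the plate through this point (x = 0). Beyond the far edge (+100 mm) is a full-width catch trough, to +149 mm, floor 16 mm below the plate top, its wall 14 mm above the plate top.
- tray: White open rectangular reject tray, fixed, 140 mm (x) by 170 mm (y) outside, 26 mm high, walls and floor 4 mm. Origin at the centre of its underside. It stands left or right of the plate; a round white dish of 140 mm diameter, not to be used, stands on the other side.
There are look-alikes about, which are no part of the job. What is shaped like the part that bears straight_mid but orange is not meant.

How it is judged:
By the outcome, as a careful person would: the job done as asked, in the order asked, and still so for the second after the job is handed in, with the robot touching nothing.
It also fails if it takes over 64 s, if anything falls off the work surface, if the arm or the gripper's body presses on something with over 40 N, if the wrist force passes 120 N, or if a joint passes its speed limit or range.

## Working session

There is one attempt and no reset: what is moved stays moved. The work goes in short steps, Python scripts to look and compute and a tool call to move; the robot and the scene stay as the last step left them, time stands still between calls to the robot, and variables do not carry over. Pictures are saved under pics/ and viewed, about 8 in all and at most 12, crops included, and the job is handed in when it is done.

Besides the shell and the picture viewer there is one more tool, called after "Request:" as name(argument=value, ...), one argument or row to a line, values as JSON. carry_out: Moves the arm, as the interface text tells. Its arguments: {"type":"object","properties":{"dr":{"type":"array"},"translation":{"type":"array"},"grip":{"type":"array"},"newtons":{"type":"number"}},"required":["dr","translation","grip"]}

```bash
ls; mkdir -p pics; cat > h.py <<'E'
import numpy as np,cv2
from rig import robot
def snap(n,f):
    c=robot.camera(n); cv2.imwrite('pics/'+f,c['color']); np.savez('pics/'+f+'.npz',**{k:np.array(v) for k,v in c.items()}); return c
def load(f): return dict(np.load('pics/'+f+'.npz'))
def w(c,uv,z):
    uv=np.array(uv,float).reshape(-1,1,2)
    p=cv2.undistortPoints(uv,c['camera_matrix'],np.array(c['dist_coeffs'])).reshape(-1,2)
    d=np.c_[p,np.ones(len(p))]@c['T'][:3,:3].T; o=c['T'][:3,3]
    return o+d*((z-o[2])/d[:,2])[:,None]
def px(c,P):
    T=np.linalg.inv(c['T']); 
    return cv2.projectPoints(np.array(P,float).reshape(-1,3),cv2.Rodrigues(T[:3,:3])[0],T[:3,3],c['camera_matrix'],np.array(c['dist_coeffs']))[0].reshape(-1,2)
E
python3 - <<'E'
from h import *
c=snap('top','t0.png');d=snap('scene','s0.png')
print(c['T'],d['T'],robot.get_obs())
E
```

```text
pics
[[-0.0150461  -0.99855517  0.05158678  0.41175375]
 [-0.99987229  0.01474785 -0.00615727  0.01920508]
 [ 0.00538758 -0.05167284 -0.99864953  1.35135187]
 [ 0.          0.          0.          1.        ]] [[-8.92512385e-01  3.89967588e-01 -2.26598595e-01  6.90507842e-01]
 [ 4.51022118e-01  7.70764134e-01 -4.50001889e-01  4.41848282e-01]
 [-8.32080868e-04 -5.03833237e-01 -8.63800542e-01  8.57731991e-01]
 [ 0.00000000e+00  0.00000000e+00  0.00000000e+00  1.00000000e+00]] {'time': 0.1, 'q': array([-1.33347093e+00,  5.28386443e-01,  1.43379631e+00, -1.29044064e-05,
        1.18137224e+00, -1.78542433e-01]), 'joint_velocities': array([ 4.06854015e-06, -9.90694696e-04, -1.49386779e-03,  1.05034335e-03,
       -1.69477910e-03, -7.48644670e-04]), 'joint_torque': array([-7.61899610e-04, -4.40985596e+01, -1.77150160e+01,  6.34347531e-02,
        5.33927442e-02, -4.35102629e-05]), 'position': array([ 0.25233048, -0.57107264,  0.2216543 ]), 'tool_rot': array([ 9.78458544e-01,  2.06441067e-01, -3.47979890e-05, -9.80569818e-04]), 'ft_force': array([-1.10887044,  0.04064436,  0.12101713]), 'moment': array([ 0.00012943, -0.02352063, -0.00886264]), 'grip_width': 0.08669464800114508}
```

View pics/t0.png

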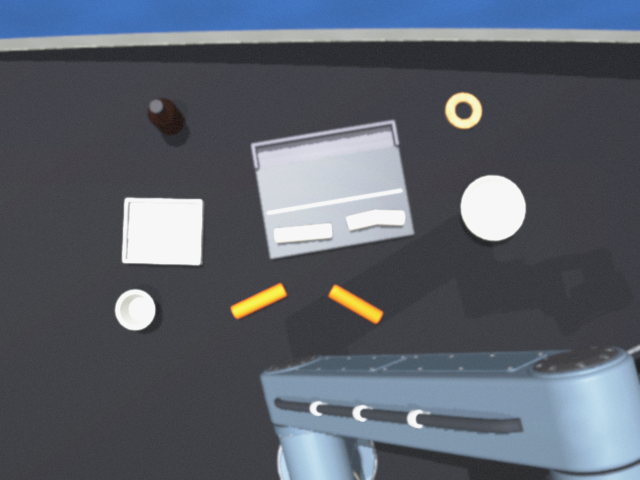

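View pics/s0.png

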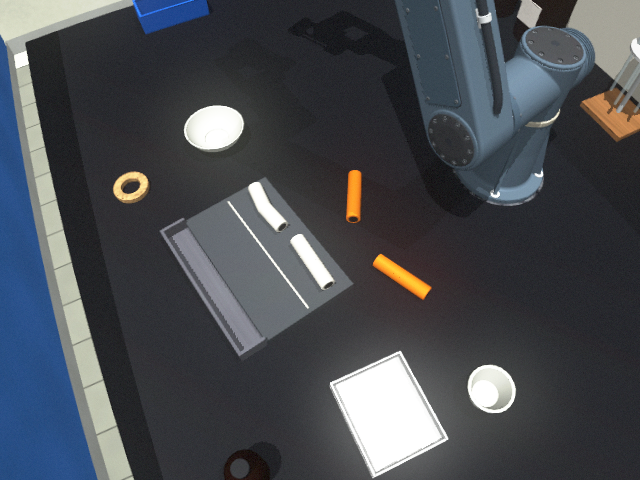

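Top view: the straight white tube is at (303,233) and the bent white one at (376,219), elbow away from the robot. The tray is at (163,232) and the dish at (493,208). The orange look-alikes at (259,301) and (356,304) are excluded, because they are the wrong colour and off the plate. I'll measure and make one enlarged crop to confirm.

```bash
python3 - <<'E'
from h import *
c=load('t0.png'); im=c['color']
cv2.imwrite('pics/t0c.png',cv2.resize(im[110:270,110:430],None,fx=2.5,fy=2.5,interpolation=cv2.INTER_CUBIC))
print('line',w(c,[(267,213),(402,190)],.02).round(4))
print('near corners',w(c,[(271,259),(414,233)],.02).round(4))
m=(im.min(2)>215).astype(np.uint8)
n,l,s,ce=cv2.connectedComponentsWithStats(m)
for i in range(1,n):
    if 300<s[i,4]<8000 and s[i,1]>80:
        pts=np.argwhere(l==i)[:,::-1].astype(np.float32)
        r=cv2.minAreaRect(pts); b=cv2.boxPoints(r)
        big=s[i,4]>2500
        print(s[i],ce[i].round(1),w(c,ce[i],.004 if big else .035).round(4)); print(w(c,b,.026 if big else .035)[:,:2].round(4).tolist())
E
```

```text
line [[ 0.5522  0.1224  0.02  ]
 [ 0.5992 -0.1769  0.02  ]]
near corners [[ 0.4507  0.1147  0.02  ]
 [ 0.5033 -0.2012  0.02  ]]
[282 144  59  17 351] [312.3 153.4] [[0.6806 0.0205 0.035 ]]
[[0.6834, 0.0896], [0.7089, -0.0362], [0.6815, -0.0414], [0.6562, 0.0842]]
[ 461  176   64   64 3239] [492.8 207.4] [[ 0.5597 -0.3839  0.004 ]]
[[0.6281, -0.3083], [0.6269, -0.4508], [0.4862, -0.4456], [0.4882, -0.3041]]
[266 188 137  27 682] [331.1 201.7] [[ 0.5733 -0.0188  0.035 ]]
[[0.557, 0.1248], [0.6028, -0.1738], [0.591, -0.1755], [0.5453, 0.1229]]
[ 122  198   80   67 4957] [162.6 230.9] [[0.5174 0.358  0.004 ]]
[[0.4481, 0.4437], [0.5923, 0.4404], [0.5847, 0.2655], [0.4413, 0.2698]]
[346 209  59  21 835] [375.3 218. ] [[ 0.5362 -0.1148  0.035 ]]
[[0.5505, -0.0493], [0.5613, -0.1769], [0.5229, -0.1798], [0.5122, -0.0523]]
[273 223  59  20 846] [302.4 232.2] [[0.5074 0.0447 0.035 ]]
[[0.5179, 0.1098], [0.5284, -0.0176], [0.4967, -0.0201], [0.4863, 0.1071]]
[ 116  290   39   40 1103] [135.7 310.2] [[0.3429 0.4102 0.035 ]]
[[0.3873, 0.4536], [0.3864, 0.3696], [0.3017, 0.3701], [0.3024, 0.454]]
```

View pics/t0c.png

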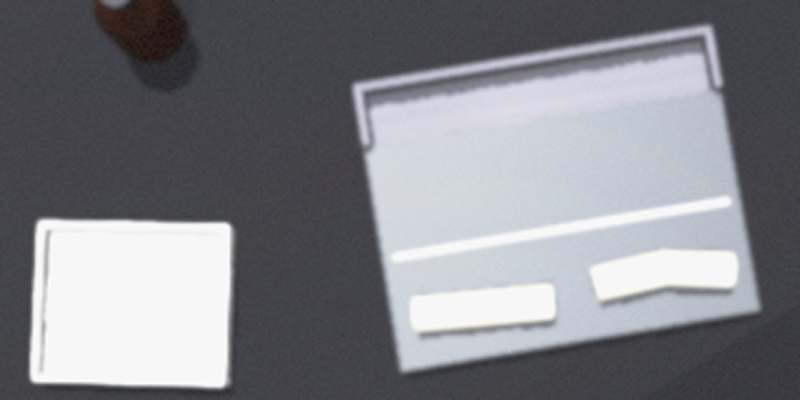

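The crop confirms it: the straight tube is at (482,308) and the bent one, with a visible elbow, at (665,275), both on the plate. The tray is rectangular, on the left. Plate yaw is about 0.16 rad, centre (0.576,-0.028). The straight tube is at (0.507,0.045), yaw about 0.08, so I'll move behind it.

Request:
carry_out(
  dr=[
    [0,0,-0.334],
    [0,0,-0.334],
    [0,0,-0.334],
    [0,0,-0.334],
    [0,0,-0.334],
    [0,0,-0.334],
    [0,0,-0.334],
    [0,0,-0.334],
    [0,0,-0.334],
    [0,0,-0.334],
    [0,0,-0.334],
    [0,0,-0.334],
    [0,0,-0.334],
    [0,0,-0.334],
    [0,0,-0.334],
    [0,0,-0.334],
    [0,0,-0.334],
    [0,0,-0.334],
    [0,0,-0.334],
  ],
  translation=[
    [20.6,61.2,-10],
    [20.6,61.2,-10],
    [20.6,61.2,-10],
    [20.6,61.2,-10],
    [20.6,61.2,-10],
    [20.6,61.2,-10],
    [20.6,61.2,-10],
    [20.6,61.2,-10],
    [20.6,61.2,-10],
    [20.6,61.2,-10],
    [20.6,61.2,-10],
    [20.6,61.2,-10],
    [20.6,61.2,-10],
    [20.6,61.2,-10],
    [20.6,61.2,-10],
    [20.6,61.2,-10],
    [20.6,61.2,-10],
    [20.6,61.2,-10],
    [20.6,61.2,-10],
  ],
  grip=[0.7,0.7,0.7,0.7,0.7,0.7,0.7,0.7,0.7,0.7,0.7,0.7,0.7,0.7,0.7,0.7,0.7,0.7,0.7],
)

```text
time: 1.68
position: [0.4581, 0.0401, 0.1224]
tool_rot: [0.999, 0.041, -0.0, 0.0]
ft_force: [0.4, 0.3, -0.6]
grip_width: 0.0609
```

```bash
python3 - <<'E'
from h import *
c=snap('wrist','w1.png')
print(px(c,[[.507,.045,.035],[.536,-.115,.035],[.458,.04,.027]]).round())
E
```

```text
[[313. 170.]
 [586. 146.]
 [315. 248.]]
```

View pics/w1.png

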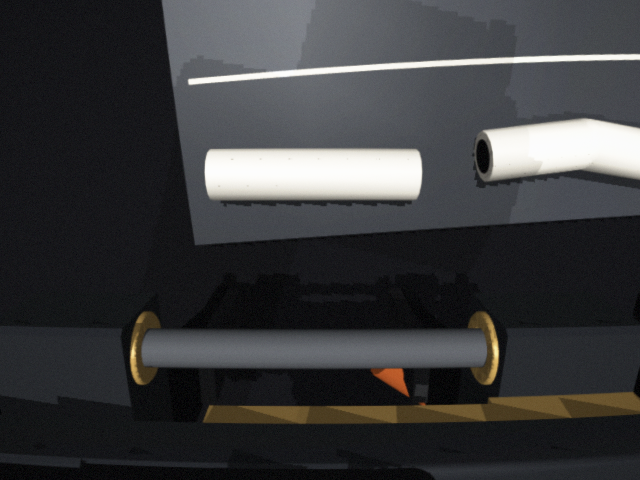

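The wrist view shows the straight tube at (313,174), predicted (313,170), lined up with the jaws. I'll descend to z of about 27 mm, below mid-height, and push.

Request:
carry_out(
  dr=[
    [0,0,0],
    [0,0,0],
    [0,0,0],
    [0,0,0],
    [0,0,0],
    [0,0,0],
    [0,0,0],
    [0,0,0],
    [0,0,0],
    [0,0,0],
    [0,0,0],
    [0,0,0],
    [0,0,0],
    [0,0,0],
    [0,0,0],
    [0,0,0],
    [0,0,0],
    [0,0,0],
    [0,0,0],
    [0,0,0],
  ],
  translation=[
    [0,0,-3.5],
    [0,0,-7],
    [0,0,-9.4],
    [0,0,-9.4],
    [0.8,0.07,-9.4],
    [1.6,0.13,-9.4],
    [2.2,0.18,-9.4],
    [2.8,0.23,-9.4],
    [3.4,0.28,-9.4],
    [4,0.33,-9.4],
    [4.7,0.39,-9.4],
    [5.4,0.44,-9.4],
    [6.1,0.5,-9.4],
    [6.8,0.56,-9.4],
    [7.5,0.62,-9.4],
    [8.2,0.67,-9.4],
    [8.9,0.73,-9.4],
    [9.6,0.79,-9.4],
    [10.3,0.85,-9.4],
    [11,0.9,-9.4],
  ],
  grip=[0.7,0.7,0.7,0.7,0.7,0.7,0.7,0.7,0.7,0.7,0.7,0.7,0.7,0.7,0.7,0.7,0.7,0.7,0.7,0.7],
)

```text
time: 3.4
position: [0.5691, 0.0494, 0.0285]
tool_rot: [0.999, 0.041, -0.0, -0.0]
ft_force: [-0.4, 0.1, 0.3]
grip_width: 0.061
```

```bash
python3 - <<'E'
from h import *
c=snap('top','t2.png');d=snap('scene','s2.png')
cv2.imwrite('pics/v2.png',np.vstack([cv2.resize(c['color'][100:280,200:440],(640,480)),])) 
cv2.imwrite('pics/v2.png',np.hstack([cv2.resize(c['color'][110:270,230:430],(400,320)),cv2.resize(d['color'][150:370,140:390],(400,352))[:320]]))
E
```

```text
(no output)
```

View pics/v2.png

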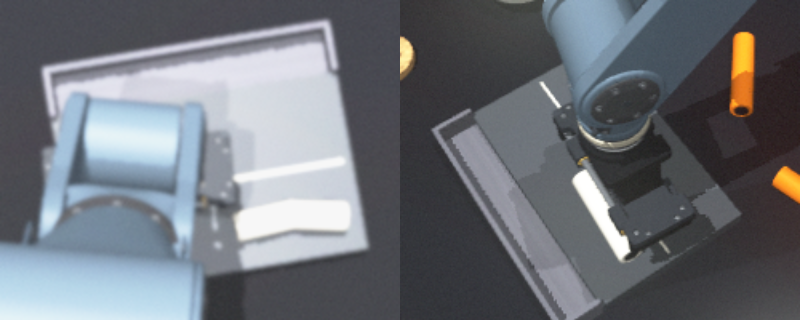

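The straight tube is rolling true just ahead of the fingers (scene crop, about (605,215)), and the bent one hasn't moved. I'll continue to the edge, then back off.

Request:
carry_out(
  dr=[
    [0,0,0],
    [0,0,0],
    [0,0,0],
    [0,0,0],
    [0,0,0],
    [0,0,0],
    [0,0,0],
    [0,0,0],
    [0,0,0],
    [0,0,0],
    [0,0,0],
    [0,0,0],
    [0,0,0],
    [0,0,0],
    [0,0,0],
    [0,0,0],
    [0,0,0],
    [0,0,0],
    [0,0,0],
  ],
  translation=[
    [0.6,0.05,0],
    [1.3,0.1,0],
    [2,0.16,0],
    [2.7,0.22,0],
    [3.4,0.28,0],
    [4.1,0.34,0],
    [4.8,0.39,0],
    [5.5,0.45,0],
    [6.1,0.5,0],
    [6.7,0.55,0],
    [7.3,0.6,0],
    [7.9,0.65,0],
    [8.4,0.69,0],
    [8.8,0.72,0],
    [8.8,0.72,0],
    [8,0.65,0],
    [5,0.4,0],
    [5,0.4,4],
    [5,0.4,8],
  ],
  grip=[0.7,0.7,0.7,0.7,0.7,0.7,0.7,0.7,0.7,0.7,0.7,0.7,0.7,0.7,0.7,0.7,0.7,0.7,0.7],
)

```text
time: 5.08
position: [0.6109, 0.0538, 0.1054]
tool_rot: [0.999, 0.041, -0.007, -0.001]
ft_force: [1.7, -0.6, 0.9]
grip_width: 0.061
```

```bash
python3 - <<'E'
from h import *
c=snap('wrist','w3.png');d=snap('scene','s3.png')
cv2.imwrite('pics/v3.png',np.hstack([cv2.resize(c['color'],(400,300)),cv2.resize(d['color'][150:370,140:390],(400,352))[:300]]))
E
```

```text
(no output)
```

View pics/v3.png

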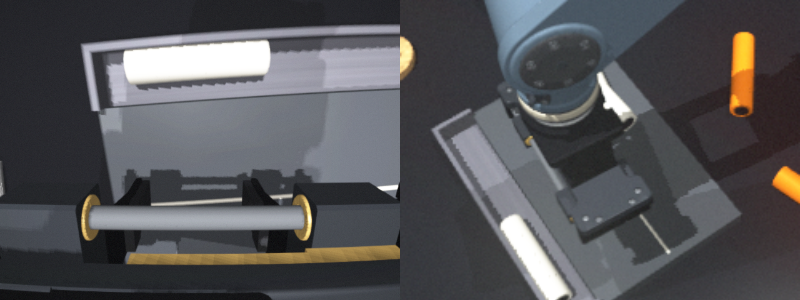

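The straight tube lies in the trough (wrist crop (197,62), scene crop (535,257)). Next I move behind the bent tube.

Request:
carry_out(
  dr=[
    [0,0,0],
    [0,0,0],
    [0,0,0],
    [0,0,0],
    [0,0,0],
    [0,0,0],
    [0,0,0],
    [0,0,0],
    [0,0,0],
    [0,0,0],
  ],
  translation=[
    [-2,-1,1],
    [-6,-5,1],
    [-13.3,-17.3,1],
    [-13.3,-17.3,1],
    [-13.3,-17.3,1],
    [-13.3,-17.3,1],
    [-13.3,-17.3,1],
    [-13.3,-17.3,1],
    [-13.3,-17.3,1],
    [-13.3,-17.3,1],
  ],
  grip=[0.85,0.85,0.85,0.85,0.85,0.85,0.85,0.85,0.85,0.85],
)

```text
time: 6.02
position: [0.4857, -0.1188, 0.1185]
tool_rot: [0.999, 0.041, 0.0, -0.0]
ft_force: [-0.6, -0.3, 0.6]
grip_width: 0.0738
```

```bash
python3 - <<'E'
from h import *
c=snap('wrist','w4.png'); im=c['color'].copy()
for p in px(c,[[.536,-.115,.035],[.486,-.119,.027]]): cv2.circle(im,tuple(int(v) for v in p),4,(0,0,255),-1)
cv2.imwrite('pics/v4.png',im); print(robot.get_obs()['position'])
g=im.min(2)>170
n,l,s,ce=cv2.connectedComponentsWithStats(g.astype(np.uint8))
for i in range(1,n):
    if s[i,4]>3000: print(s[i],w(c,ce[i],.033).round(4), w(c,[s[i,:2]],.033).round(3),w(c,[s[i,:2]+s[i,2:4]],.033).round(3))
E
```

```text
[ 0.48583952 -0.11857212  0.11846739]
[  199   140   224    65 11115] [[ 0.5339 -0.1126  0.033 ]] [[ 0.547 -0.048  0.033]] [[ 0.52  -0.18   0.033]]
```

View pics/v4.png

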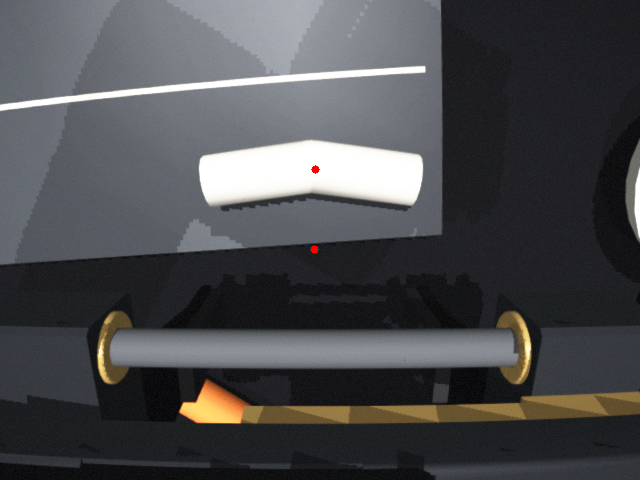

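The bent tube at (311,172) is symmetric to the jaws. I'll descend and push slowly.

Request:
carry_out(
  dr=[
    [0,0,0],
    [0,0,0],
    [0,0,0],
    [0,0,0],
    [0,0,0],
    [0,0,0],
    [0,0,0],
    [0,0,0],
    [0,0,0],
    [0,0,0],
    [0,0,0],
    [0,0,0],
    [0,0,0],
    [0,0,0],
    [0,0,0],
    [0,0,0],
    [0,0,0],
    [0,0,0],
    [0,0,0],
    [0,0,0],
  ],
  translation=[
    [0,0,-3.5],
    [0,0,-7],
    [0,0,-9.1],
    [0,0,-9.1],
    [0.7,0.06,-9.1],
    [1.3,0.11,-9.1],
    [1.7,0.14,-9.1],
    [2,0.16,-9.1],
    [2.3,0.19,-9.1],
    [2.6,0.21,-9.1],
    [3,0.25,-9.1],
    [3.4,0.28,-9.1],
    [3.8,0.31,-9.1],
    [4.2,0.34,-9.1],
    [4.6,0.38,-9.1],
    [5,0.41,-9.1],
    [5.4,0.44,-9.1],
    [5.8,0.48,-9.1],
    [6.2,0.51,-9.1],
    [6.6,0.54,-9.1],
  ],
  grip=[0.85,0.85,0.85,0.85,0.85,0.85,0.85,0.85,0.85,0.85,0.85,0.85,0.85,0.85,0.85,0.85,0.85,0.85,0.85,0.85],
)

```text
time: 7.73
position: [0.5519, -0.1143, 0.0275]
tool_rot: [0.999, 0.041, -0.0, -0.0]
ft_force: [-1.6, -0.3, 0.8]
grip_width: 0.0738
```

Request:
carry_out(
  dr=[
    [0,0,0],
    [0,0,0],
    [0,0,0],
    [0,0,0],
    [0,0,0],
    [0,0,0],
    [0,0,0],
    [0,0,0],
    [0,0,0],
    [0,0,0],
    [0,0,0],
    [0,0,0],
    [0,0,0],
    [0,0,0],
    [0,0,0],
    [0,0,0],
    [0,0,0],
    [0,0,0],
  ],
  translation=[
    [0.4,0.03,0],
    [0.8,0.07,0],
    [1.2,0.1,0],
    [1.6,0.13,0],
    [2,0.16,0],
    [2.4,0.2,0],
    [2.8,0.23,0],
    [3.2,0.26,0],
    [3.6,0.3,0],
    [4,0.33,0],
    [4.4,0.36,0],
    [4.7,0.39,0],
    [5,0.41,0],
    [5.2,0.43,0],
    [5.4,0.44,0],
    [5.5,0.45,0],
    [5.5,0.45,0],
    [5.5,0.45,0],
  ],
  grip=[0.85,0.85,0.85,0.85,0.85,0.85,0.85,0.85,0.85,0.85,0.85,0.85,0.85,0.85,0.85,0.85,0.85,0.85],
)

```text
time: 9.23
position: [0.6067, -0.1098, 0.0275]
tool_rot: [0.999, 0.041, 0.0, 0.0]
ft_force: [-0.2, 0.1, 0.4]
grip_width: 0.0739
```

Request:
carry_out(
  dr=[
    [0,0,0],
    [0,0,0],
    [0,0,0],
    [0,0,0],
    [0,0,0],
    [0,0,0],
    [0,0,0],
    [0,0,0],
  ],
  translation=[
    [-1,-0.08,0],
    [-2.5,-0.2,0],
    [-4,-0.3,1],
    [-4,-0.3,5],
    [-4,-0.3,9],
    [-4,-0.3,12],
    [-4,-0.3,12],
    [-4,-0.3,12],
  ],
  grip=[0.85,0.85,0.85,0.85,0.85,0.85,0.85,0.85],
)

```text
time: 9.9
position: [0.568, -0.1134, 0.1498]
tool_rot: [0.999, 0.041, 0.003, 0.001]
ft_force: [-0.5, -0.2, -0.6]
grip_width: 0.074
```

```bash
python3 - <<'E'
from h import *
c=snap('wrist','w5.png'); im=c['color']
cv2.imwrite('pics/v5.png',im); print(robot.get_obs()['position'])
n,l,s,ce=cv2.connectedComponentsWithStats((im.min(2)>170).astype(np.uint8))
R=np.array([[.987,.16],[-.16,.987]])
for i in range(1,n):
    if s[i,4]>2000:
        b=cv2.boxPoints(cv2.minAreaRect(np.argwhere(l==i)[:,::-1].astype(np.float32)))
        W=w(c,np.vstack([ce[i],b]),.035)[:,:2]; print(s[i],W.round(4).tolist(),((W-[.5757,-.0275])@R.T).round(4).tolist())
E
```

```text
[ 0.56654034 -0.11282552  0.14801604]
[   0    0  150   49 5519] [[0.6959, 0.0475], [0.703, 0.0985], [0.7147, 0.0009], [0.6916, -0.0023], [0.6785, 0.0963]] [[0.1306, 0.0548], [0.1458, 0.104], [0.1417, 0.0058], [0.1184, 0.0064], [0.1213, 0.1057]]
[ 207  109  201   55 8209] [[0.6363, -0.1035], [0.648, -0.0395], [0.6582, -0.1645], [0.6248, -0.1689], [0.6144, -0.0404]] [[0.0477, -0.0847], [0.0695, -0.0234], [0.0595, -0.1485], [0.0259, -0.1474], [0.0361, -0.0189]]
[ 581  210   59   92 3284] [[0.5708, -0.3301], [0.5468, -0.3076], [0.6112, -0.3034], [0.6081, -0.3487], [0.5417, -0.3555]] [[-0.0533, -0.2979], [-0.0733, -0.2719], [-0.0091, -0.278], [-0.0195, -0.3222], [-0.0861, -0.3183]]
```

View pics/v5.png

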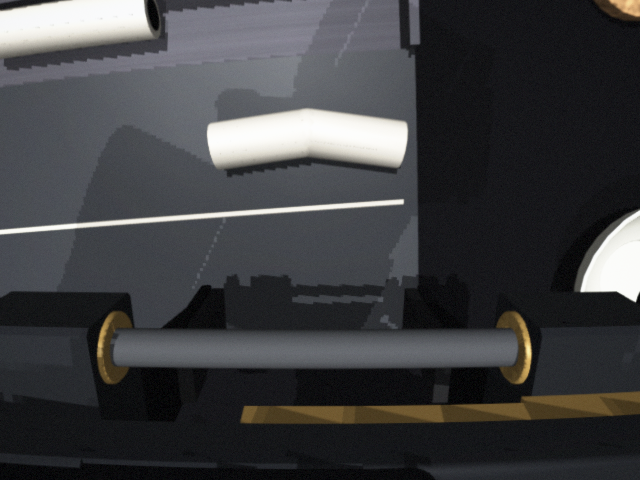

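The bent tube is wholly past the line: its rear is about 26 mm beyond, centre (308,138) px, (0.636,-0.104) m. I'll turn the jaws across it and move above.

Request:
carry_out(
  dr=[
    [0,0,1.571],
    [0,0,1.571],
    [0,0,1.571],
    [0,0,1.571],
    [0,0,1.571],
    [0,0,1.571],
    [0,0,1.571],
    [0,0,1.571],
    [0,0,1.571],
    [0,0,1.571],
    [0,0,1.571],
    [0,0,1.571],
    [0,0,1.571],
    [0,0,1.571],
    [0,0,1.571],
    [0,0,1.571],
  ],
  translation=[
    [7,0.9,-3],
    [7,0.9,-3],
    [7,0.9,-3],
    [7,0.9,-3],
    [7,0.9,-3],
    [7,0.9,-3],
    [7,0.9,-3],
    [7,0.9,-3],
    [7,0.9,-3],
    [7,0.9,-3],
    [7,0.9,-3],
    [7,0.9,-3],
    [7,0.9,-3],
    [7,0.9,-3],
    [7,0.9,-3],
    [7,0.9,-3],
  ],
  grip=[0.75,0.75,0.75,0.75,0.75,0.75,0.75,0.75,0.75,0.75,0.75,0.75,0.75,0.75,0.75,0.75],
)

```text
time: 11.28
position: [0.6357, -0.1036, 0.1162]
tool_rot: [0.678, 0.735, -0.0, -0.001]
ft_force: [0.2, 0.3, -0.6]
grip_width: 0.0652
```

```bash
python3 - <<'E'
from h import *
o=robot.get_obs(); print(o['position'],o['tool_rot'],o['q'])
E
```

```text
[ 0.63571054 -0.10355978  0.11615458] [ 6.78149570e-01  7.34922879e-01 -4.77279108e-04 -1.13753688e-03] [-3.34701945e-01  6.80007735e-01  1.46963093e+00  3.90653072e-05
  9.94420984e-01 -4.15034501e-01]
```

Request:
carry_out(
  dr=[
    [0,0,0],
    [0,0,0],
    [0,0,0],
    [0,0,0],
    [0,0,0],
    [0,0,0],
    [0,0,0],
    [0,0,0],
    [0,0,0],
    [0,0,0],
    [0,0,0],
    [0,0,0],
    [0,0,0],
    [0,0,0],
  ],
  translation=[
    [0.2,0,-3.5],
    [0.2,0,-6.5],
    [0.2,0,-8.5],
    [0.2,0,-9.2],
    [0.2,0,-9.2],
    [0.2,0,-9.2],
    [0.2,0,-9.2],
    [0.2,0,-9.2],
    [0.2,0,-9.2],
    [0.2,0,-9.2],
    [0.2,0,-9.2],
    [0.2,0,-9.2],
    [0.2,0,-9.2],
    [0.2,0,-9.2],
  ],
  grip=[0.75,0.75,0.75,0.75,0.75,0.55,0.45,0.35,0.25,0.15,0.1,0.1,0.1,0.1],
  newtons=20,
)

```text
time: 12.45
position: [0.6387, -0.1039, 0.0262]
tool_rot: [0.678, 0.735, 0.0, 0.0]
ft_force: [-0.2, 0.4, 4.1]
grip_width: 0.03
```

Request:
carry_out(
  dr=[
    [0,0,0],
    [0,0,0],
    [0,0,0],
    [0,0,0],
    [0,0,0],
    [0,0,0],
    [0,0,0],
    [0,0,0],
  ],
  translation=[
    [0,0,0],
    [0,0,1],
    [0,0,3],
    [0,0,6],
    [0,0,9],
    [0,0,12],
    [0,0,12],
    [0,0,12],
  ],
  grip=[0.1,0.1,0.1,0.1,0.1,0.1,0.1,0.1],
)

```text
time: 13.12
position: [0.6397, -0.1042, 0.1478]
tool_rot: [0.678, 0.735, 0.001, 0.002]
ft_force: [0.2, -0.1, -1.1]
grip_width: 0.0304
```

```bash
python3 - <<'E'
from h import *
c=snap('wrist','w6.png');d=snap('scene','s6.png');o=robot.get_obs();print(o['position'],o['tool_rot'],o['grip_width'])
cv2.imwrite('pics/v6.png',np.hstack([cv2.resize(c['color'],(400,300)),cv2.resize(d['color'][130:370,120:440],(400,300))]))
E
```

```text
[ 0.63737822 -0.10344318  0.14463556] [ 6.77537856e-01  7.35486924e-01 -4.77966998e-04 -1.09972662e-03] 0.03006641807029327
```

View pics/v6.png

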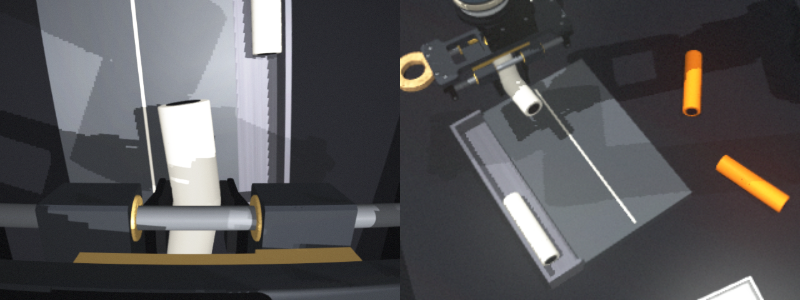

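The bent tube is held (opening 30 mm, wrist crop (190,150)), and the straight one is still in the trough. I'll carry it to above the tray centre at (0.5165,0.355).

Request:
carry_out(
  dr=[
    [0,0,0],
    [0,0,0],
    [0,0,-0.02],
    [0,0,-0.04],
    [0,0,-0.06],
    [0,0,-0.08],
    [0,0,-0.1],
    [0,0,-0.12],
    [0,0,-0.12],
    [0,0,-0.12],
    [0,0,-0.12],
    [0,0,-0.12],
    [0,0,-0.12],
    [0,0,-0.12],
    [0,0,-0.12],
    [0,0,-0.12],
    [0,0,-0.12],
    [0,0,-0.12],
    [0,0,-0.12],
    [0,0,-0.12],
  ],
  translation=[
    [-0.2,0.8,0],
    [-0.6,2.4,0],
    [-1.3,5,0],
    [-2.1,8,0],
    [-2.9,11,0],
    [-3.7,14,0],
    [-4.5,17,0],
    [-5.3,20,0],
    [-6.1,23,0],
    [-6.9,26,0],
    [-7.7,29,0],
    [-8.5,32,0],
    [-9.3,35,0],
    [-10.1,38,0],
    [-10.8,41,0],
    [-11.4,43.5,0],
    [-11.9,45,0],
    [-12.1,45.8,0],
    [-12.1,45.8,0],
    [-12.1,45.8,0],
  ],
  grip=[0.1,0.1,0.1,0.1,0.1,0.1,0.1,0.1,0.1,0.1,0.1,0.1,0.1,0.1,0.1,0.1,0.1,0.1,0.1,0.1],
)

```text
time: 14.88
position: [0.5164, 0.3542, 0.1448]
tool_rot: [0.72, 0.694, -0.001, -0.0]
ft_force: [-0.1, -0.3, -1.1]
grip_width: 0.0302
```

```bash
python3 - <<'E'
from h import *
c=snap('wrist','w7.png');d=snap('scene','s7.png');o=robot.get_obs();print(o['position'],o['tool_rot'],o['grip_width'],o['ft_force'])
cv2.imwrite('pics/v7.png',np.hstack([cv2.resize(c['color'],(400,300)),cv2.resize(d['color'][240:480,280:600],(400,300))]))
E
```

```text
[0.51735269 0.35317939 0.14513795] [ 7.20682637e-01  6.93264843e-01 -6.28392804e-04  1.19555413e-05] 0.02977689083128835 [ 0.45240924 -0.38349724 -1.378749  ]
```

View pics/v7.png

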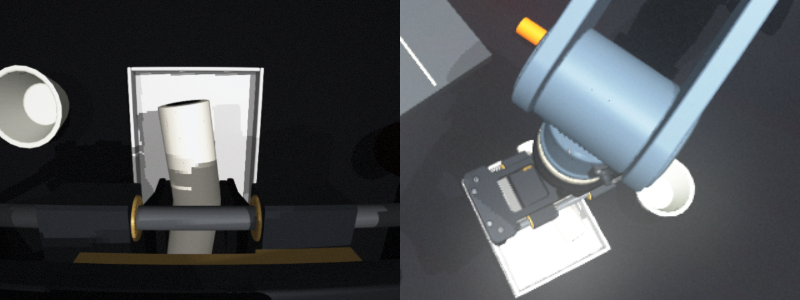

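The tube is centred over the tray (wrist crop (190,150) between walls at x 130–262). Lowering.

Request:
carry_out(
  dr=[
    [0,0,0],
    [0,0,0],
    [0,0,0],
    [0,0,0],
    [0,0,0],
    [0,0,0],
    [0,0,0],
    [0,0,0],
    [0,0,0],
    [0,0,0],
    [0,0,0],
    [0,0,0],
  ],
  translation=[
    [0,0,-2],
    [0,0,-4.5],
    [0,0,-7],
    [0,0,-9],
    [0,0,-10.5],
    [0,0,-11.5],
    [0,0,-12.1],
    [0,0,-12.5],
    [0,0,-12.8],
    [0,0,-13],
    [0,0,-13.1],
    [0,0,-13.1],
  ],
  grip=[0.1,0.1,0.1,0.1,0.1,0.1,0.1,0.1,0.1,0.1,0.1,0.1],
)

```text
time: 15.98
position: [0.5178, 0.3544, 0.0151]
tool_rot: [0.72, 0.694, 0.0, 0.0]
ft_force: [-1.4, -0.1, -1.4]
grip_width: 0.03
```

Request:
carry_out(
  dr=[
    [0,0,0],
    [0,0,0],
    [0,0,0],
    [0,0,0],
    [0,0,0],
  ],
  translation=[
    [0,0,-0.1],
    [0,0,-0.2],
    [0,0,-0.3],
    [0,0,-0.4],
    [0,0,-0.4],
  ],
  grip=[0.1,0.1,0.1,0.1,0.1],
)

```text
time: 16.4
position: [0.5173, 0.3541, 0.0104]
tool_rot: [0.72, 0.694, -0.0, -0.0]
ft_force: [-0.9, 0.3, -1.0]
grip_width: 0.0302
```

Request:
carry_out(
  dr=[
    [0,0,0],
    [0,0,0],
    [0,0,0],
  ],
  translation=[
    [0,0,-0.1],
    [0,0,-0.15],
    [0,0,-0.15],
  ],
  grip=[0.1,0.1,0.1],
)

```text
time: 16.65
position: [0.5174, 0.3542, 0.0101]
tool_rot: [0.72, 0.694, 0.0, 0.0]
ft_force: [-0.8, -0.4, 5.7]
grip_width: 0.0302
```

Contact: the force went from -1 to +5.7 N. Opening gently, partway only to stay clear of the tray walls, then rising.

Request:
carry_out(
  dr=[
    [0,0,0],
    [0,0,0],
    [0,0,0],
    [0,0,0],
    [0,0,0],
    [0,0,0],
    [0,0,0],
    [0,0,0],
    [0,0,0],
    [0,0,0],
    [0,0,0],
    [0,0,0],
    [0,0,0],
    [0,0,0],
    [0,0,0],
    [0,0,0],
    [0,0,0],
    [0,0,0],
  ],
  translation=[
    [0,0,0],
    [0,0,0],
    [0,0,0],
    [0,0,0],
    [0,0,0],
    [0,0,0],
    [0,0,0],
    [0,0,0.5],
    [0,0,1.5],
    [0,0,3],
    [0,0,6],
    [0,0,9],
    [0,0,12],
    [0,0,15],
    [0,-3,18],
    [0,-7,18],
    [0,-11,18],
    [0,-15,18],
  ],
  grip=[0.36,0.4,0.44,0.48,0.52,0.55,0.55,0.55,0.55,0.55,0.55,0.55,0.55,0.55,0.55,0.55,0.55,0.55],
)

```text
time: 18.15
position: [0.5176, 0.2032, 0.1912]
tool_rot: [0.72, 0.694, 0.001, 0.001]
ft_force: [0.1, -0.2, -0.6]
grip_width: 0.0477
```

```bash
python3 - <<'E'
from h import *
c=snap('top','t8.png');d=snap('scene','s8.png');o=robot.get_obs();print(o['time'],o['position'],o['grip_width'],o['ft_force'])
g=d['color'][130:480,120:560]
cv2.imwrite('pics/v8.png',np.hstack([cv2.resize(c['color'][80:340,90:450],(400,289)),cv2.resize(g,(400,318))[:289]]))
E
```

```text
18.25 [0.51737142 0.199265   0.19029488] 0.04788864702003762 [ 0.5333486   1.07686056 -0.808041  ]
```

View pics/v8.png

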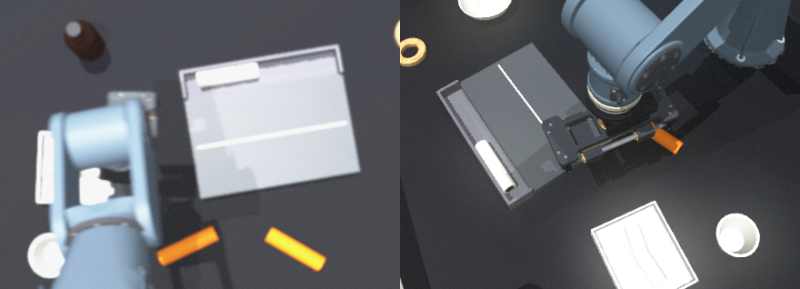

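The bent tube lies inside the tray (scene crop, about (640,250)), the straight one is in the trough (495,165), and nothing else has moved. The gripper is clear.

```bash
python3 -c "
from rig import robot
print(robot.hand_in())"
```

```text
the job is handed in; nothing more can be done
None
```

The job is done and handed in at about 18 s of the 64 s allowed; hand-in reports no verdict.

- **Straight tube:** I rolled it over the far edge first. The last picture shows it lying in the catch trough.
- **Bent tube:** I pushed it until its rear was about 26 mm past the pale line. I then picked it up across the elbow, lowered it until it touched the tray floor, and released it. The last picture shows it inside the white tray.
- **Everything else:** I didn't touch the dish, jar, cork ring, mortar or orange look-alikes, and the last picture shows nothing out of place. In it the arm hid part of the scene from above, and the dish and cork ring were only partly in frame.
- **Forces:** the readings between moves stayed below about 6 N, and the gripper was clear of everything at the end.
- **Small mismatch:** at the pick-up the tool stopped about 2 mm higher than commanded, with about 4 N of upward force. This had no visible effect on the grip.

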